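Stir the waxed wooden beads

ROBOT

A 6-joint arm with a two-finger parallel gripper is mounted at the origin on the work surface. World frame = base frame: x ahead of the robot, y to its left, z up, the work surface at z = 0. Lengths are in m, angles in rad, forces in N, time in s.
With the tool pointing down it reaches from about 0.3 to 0.85 m from the base axis. Payload 4.2 kg.
Tool frame: the origin (TCP) lies on the front face of the gripper's body, between the roots of the fingers; the fingertips stand 78 mm ahead of it and the grasp point (between the pads) lies 60 mm ahead of it; z points along the fingers, y is the line along which they close (so a half turn about z gives the same grasp; the last joint's range is limited). The gripper opens to 91 mm and grips with 3 to 60 N. Pads are 32 mm wide; open, the fingers measure 118 mm over their backs; the gripper's body (76 mm by 178 mm) begins 60 mm behind the grasp point.
Start: joints at [1.242, 0.32, 1.565, -0, 1.257, -0.02], TCP at [0.175, 0.548, 0.292] pointing down, gripper open.
Joint ranges: [-3.11, 3.11], [-0.84, 2.01], [0.21, 2.61], [-1.34, 4.49], [0.05, 2.63], [-2.56, 2.56]. Speed limits (rad/s): [2.57, 2.57, 3.14, 3.14, 3.14, 3.14].

INTERFACE

Orientations are given as a 3x3 rotation matrix whose columns are the frame's x, y, z axes.
In Python, from rig import robot gives the robot as it stands.
- The arm moves only by the tool arm_command, never from a script. Its arguments are lists of equal length, an entry for each row: "translation": the shift along the world's x, y, z as a fraction of full scale, a list of three; "rot": the turn, a rotation vector about the world's x, y, z as a fraction of full scale, a list of three; "claw": the opening, from 0 (shut) to 1 (fully open). A call has 1 to 20 rows; each row is the pose to reach, as a shift and turn from the pose commanded when the call began; what a row does not reach only later rows make up. Full scale, the value 1, is 0.1 m for a shift and 30 degrees for a turn. A row lasts 1/8 s, in which the tool goes at most 62.5 mm and 10.7 degrees, less where a joint would pass 70% of its speed; a pose out of reach is approached as far as the arm can. A call with a number of a shift or a turn outside -1 to 1 is refused whole. A call with a gripper value outside its range is refused whole. The fingers move at their own pace and stop on an object; "force" is the grip in N (left out, the last holds). Time passes only in rows, so rows that repeat a pose let the fingers close. It gives the time, the measured TCP pose, the force, the opening and the grip force at its end, in the units of the state.
- robot.sense(): the state, without advancing time (a new reading comes with each control period).
- robot.camera(name): name is "scene" or "top"; returns a dict with "image" (400x640x3 uint8, red, green, blue), "fx", "fy", "cx", "cy" (pixels), "rvec" (rotation vector, rad) and "tvec" (3), from world to camera coordinates, as OpenCV has them. Camera axes: x right, y down, z forward; pixel columns grow to the right and rows downward; lengths in m; the calibration is good to about 2 mm. A picture is of the moment at which its call begins. There is no depth.
- robot.sign_off(): hands the job in; it is judged then, once.
The state is a dict: "clock": time; "q": joint angles; "qd": joint speeds; "joint_torque": joint torques, N m; "tcp_pos": TCP position; "orientation": TCP orientation; "force": force on the tool from outside, world axes, zero at the start; "ft_torque": the same for the moment, N m; "finger_gap": finger opening in m; "gripper_force": force on a finger pad.
Only numpy, scipy, OpenCV 4.12 (cv2) and the standard library are available. Lean on these libraries where they do the work, as an engineer would, in place of code of your own. Each camera call takes 0.05 s, during which the arm holds its last target. There are 200 camera calls.

TASK

The waxed wooden beads in the blue pot must not stick together: with the red-handled, brass-footed stirrer, its foot down among the beads close to the pot's floor, start at the side of the pot's handle and sweep once all the way round midway between middle and wall, anticlockwise seen from above, back to the handle, so that the dark bead is pushed clear of where it lay. Then stand the stirrer gently upright on the round cork coaster, its foot wholly on the cork, and let go; the dark bead must stay in the pot.

Things in the scene. Friction and masses are not known exactly. Their poses are not given: they have to be found in the camera images.
- stirrer: loose turned rod, upright on its foot on the bench, 190 mm tall, 0.2 kg. Origin: centre of the foot's underside; z up the rod; round, any yaw. Flat brass foot 24 mm across, 26 mm tall, pale shaft 14 mm across, and from 108 mm up to the top a red handle, 26 mm across between 116 and 182 mm: grip it there from above. Upright brown tools without brass foot (burnisher, mallet) are bystanders.
- pot: round blue pot, fixed, rim 55 mm high, 168 mm outside, wall 5 mm; flat inner floor 152 mm across, 6 mm above the bench. Origin: centre of underside; z up, x towards its only handle, a dark wooden bar reaching 166 mm from the centre, 38 to 50 mm high. Six loose barrel beads (22 mm across, 20 mm tall, 12 g) stand in a ring 36 mm from the centre; the middle is free, 42 mm across.
- dark_bead: the one dark brown bead among five pale ones in the pot: a barrel 22 mm across, 20 mm tall, standing on its flat end at the start. Origin: centre of its underside as it stands then. It starts at least about a quarter of the way round from the pot's handle and slides easily.
- coaster: the round cork coaster, a disc 100 mm across and 8 mm thick, fixed to the bench. Origin: centre of its underside, on the bench; its top is 8 mm above it. The square white tile is a bystander.

How it is judged:
By the outcome, as a careful person would: the job done as asked, in the order asked, and still so for the second after the job is handed in, with the robot touching nothing.
It also fails if it takes over 58 s, if anything falls off the work surface, if the arm or the gripper's body presses on something with over 40 N, if the wrist force passes 120 N, or if a joint passes its speed limit or range.

## Working session

There is one attempt and no reset: what is moved stays moved. The work goes in short steps, Python scripts to look and compute and a tool call to move; the robot and the scene stay as the last step left them, time stands still between calls to the robot, and variables do not carry over. Pictures are saved under pics/ and viewed, at most 10 in all, crops included, and the job is handed in when it is done.

Besides the shell and the picture viewer there is one more tool, called after "Call:" as a command line: name --argument value ..., lists and objects as JSON in quotes. arm_command: Moves the arm, as the interface text tells. Shift numbers are shares of 0.1 m and turn numbers shares of 30 degrees, none past 1 either way. Its arguments: {"type":"object","properties":{"translation":{"type":"array","items":{"type":"array","items":{"type":"number"}}},"rot":{"type":"array","items":{"type":"array","items":{"type":"number"}}},"claw":{"type":"array","items":{"type":"number"}},"force":{"type":"number"}},"required":["translation","rot","claw"]}

```bash
mkdir -p pics
cat > h.py <<'E'
import numpy as np, cv2
from rig import robot
def cam(n,f=None):
    c=robot.camera(n)
    if f: cv2.imwrite('pics/'+f,c['image'][:,:,::-1])
    return c
def ray(c,u,v,z):
    R,_=cv2.Rodrigues(np.array(c['rvec'],float)); t=np.array(c['tvec'],float).ravel()
    o=-R.T@t; d=R.T@np.array([(u-c['cx'])/c['fx'],(v-c['cy'])/c['fy'],1])
    return o+d*(z-o[2])/d[2]
def proj(c,p):
    K=np.array([[c['fx'],0,c['cx']],[0,c['fy'],c['cy']],[0,0,1]],float)
    return cv2.projectPoints(np.array(p,float).reshape(-1,3),np.array(c['rvec'],float),np.array(c['tvec'],float),K,None)[0].reshape(-1,2)
E
python3 - <<'E'
from h import *
for n in('scene','top'):
    c=cam(n,n+'0.png'); R,_=cv2.Rodrigues(np.array(c['rvec'],float)); print(n,-R.T@np.array(c['tvec']).ravel(),c['fx'])
s=robot.sense();print(s['tcp_pos'],s['orientation'],s['clock'],s['finger_gap'])
E
```

```text
scene [0.9310742  0.27767278 0.71129933] 418.8712560786853
top [ 0.44254349 -0.01333194  0.75192721] 365.555698454171
[0.17463711 0.54747982 0.29149501] [[-9.52704414e-01  3.03898087e-01 -5.02373844e-04]
 [ 3.03898502e-01  9.52703142e-01 -1.55694513e-03]
 [ 5.46049178e-06 -1.63597916e-03 -9.99998662e-01]] 0.1 0.0912427446428102
```

View pics/scene0.png

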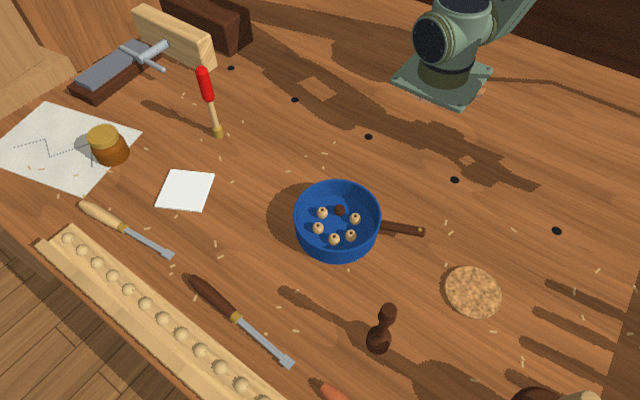

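View pics/top0.png

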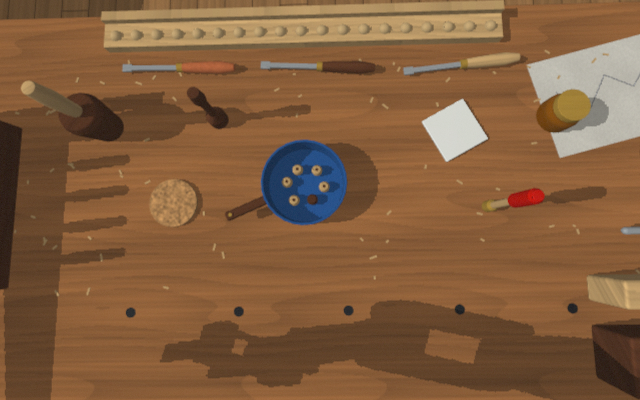

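The scene view shows the stirrer foot near (218,134), the pot at (338,220) with its handle to the right, and the cork at (473,291). The top view shows the foot near (489,206), the handle top near (538,196), the pot at (304,182) with the handle end at (230,215), the dark bead at (312,199), and the cork at (173,203).

```bash
cat > m.py <<'E'
from h import *
def comps(m,n=3):
    k,l,s,ce=cv2.connectedComponentsWithStats(m.astype(np.uint8)); o=np.argsort(-s[1:,4])[:n]+1
    return [(l==i,ce[i],s[i]) for i in o]
def tri(ca,a,cb,b):
    A=[];B=[]
    for c,p in((ca,a),(cb,b)):
        p0=ray(c,*p,0);p1=ray(c,*p,.2);d=(p1-p0)/np.linalg.norm(p1-p0);P=np.eye(3)-np.outer(d,d);A.append(P);B.append(P@p0)
    return np.linalg.solve(sum(A),sum(B))
def hsv(c): return cv2.cvtColor(c['image'],cv2.COLOR_RGB2HSV)
def reds(c):
    h=hsv(c);return comps((((h[...,0]<5)|(h[...,0]>174))&(h[...,1]>200)&(h[...,2]>110)),1)[0]
E
python3 - <<'E'
from m import *
ca,cb=cam('top'),cam('scene')
r=[reds(c) for c in(ca,cb)]
print('red centre',r[0][1],r[1][1],tri(ca,r[0][1],cb,r[1][1]))
for c,f in((ca,(487.5,206.5)),(cb,(218.5,135))): print('foot',ray(c,*f,.008))
# pot rim outer: hull of blue at top, ray to z=.055
for c,n in((ca,'top'),(cb,'scene')):
    h=hsv(c); b=comps((h[...,0]>95)&(h[...,0]<125)&(h[...,1]>120)&(h[...,2]>40),1)[0]
    hull=cv2.convexHull(np.argwhere(b[0])[:,::-1].astype(np.int32)).reshape(-1,2)
    P=np.array([ray(c,*p,.055)[:2] for p in hull])
    # circle of known rim radius fitted to inner side-agnostic points
    from scipy.optimize import least_squares
    f=least_squares(lambda x:np.hypot(*(P-x[:2]).T)-.084,P.mean(0),loss='soft_l1',f_scale=.002)
    print(n,'pot',f.x,np.round(np.hypot(*(P-f.x).T).min(),4),np.hypot(*(P-f.x).T).max())
print('handle end',ray(ca,229,216,.044),ray(cb,424.5,232,.044))
print('dark',ray(ca,312.5,199,.026),ray(cb,339,210,.026))
for c,p in((ca,(173,203)),(cb,(473,291))):
    g=cv2.cvtColor(c['image'],cv2.COLOR_RGB2LAB).astype(float); 
    h=hsv(c);x,y=p;w=h[y-40:y+41,x-40:x+41].astype(float)
    m=(cv2.GaussianBlur(c['image'],(5,5),0)[...,2]>75); mm=np.zeros_like(m);mm[y-35:y+36,x-35:x+36]=m[y-35:y+36,x-35:x+36]
    k=comps(mm,1)[0]; print('cork',k[1],k[2],ray(c,*k[1],.008),ray(c,*p,.008))
E
```

```text
red centre [525.92662474 197.71069182] [204.41075795  83.28361858] [ 0.50364615 -0.32836602  0.1497311 ]
foot [ 0.5014718  -0.32455432  0.008     ]
foot [ 0.50947384 -0.32083754  0.008     ]
top pot [0.55206622 0.04353292] 0.0819 0.08299449816363058
scene pot [0.56067031 0.04799159] 0.0806 0.09920930204876854
handle end [0.48823992 0.19023479 0.044     ] [0.48779519 0.19585387 0.044     ]
dark [0.52075477 0.02788418 0.026     ] [0.52971009 0.03290987 0.026     ]
cork [171.96353815 202.60837272] [ 150  180   45   46 1481] [0.52012693 0.31979719 0.008     ] [0.51927719 0.31760161 0.008     ]
cork [473.54161162 291.9211801 ] [ 445  266   58   54 2271] [0.5241992  0.32052642 0.008     ] [0.52313138 0.31902356 0.008     ]
```

Call:
arm_command --translation '[[0.3, -0.5, 0], [0.6, -1, 0]]' --rot '[[0, 0, 0], [0, 0, 0]]' --claw '[1, 1]'

```text
clock: 0.45
tcp_pos: [0.2351, 0.4468, 0.2918]
orientation: [[-0.953, 0.302, 0.0], [0.302, 0.953, -0.001], [-0.0, -0.001, -1.0]]
force: [0.6, 0.4, -0.1]
finger_gap: 0.0913
gripper_force: 0.0
```

Call:
arm_command --translation '[[0.3, -0.5, 0], [0.6, -1, 0]]' --rot '[[0, 0, 0], [0, 0, 0]]' --claw '[1, 1]'

```text
clock: 0.7
tcp_pos: [0.2953, 0.3462, 0.2922]
orientation: [[-0.953, 0.303, 0.0], [0.303, 0.953, 0.0], [-0.0, 0.0, -1.0]]
force: [0.6, 0.6, 0.7]
finger_gap: 0.0911
gripper_force: 0.0
```

Call:
arm_command --translation '[[0.3, -0.5, 0], [0.6, -1, 0]]' --rot '[[0, 0, 0], [0, 0, 0]]' --claw '[1, 1]'

```text
clock: 0.95
tcp_pos: [0.3554, 0.2461, 0.2924]
orientation: [[-0.953, 0.304, 0.001], [0.304, 0.953, 0.0], [-0.0, 0.0, -1.0]]
force: [0.8, 0.3, -0.0]
finger_gap: 0.091
gripper_force: 0.0
```

Call:
arm_command --translation '[[0.3, -0.5, 0], [0.6, -1, 0]]' --rot '[[0, 0, 0], [0, 0, 0]]' --claw '[1, 1]'

```text
clock: 1.2
tcp_pos: [0.4154, 0.1461, 0.2924]
orientation: [[-0.953, 0.304, 0.001], [0.304, 0.953, 0.0], [-0.0, 0.001, -1.0]]
force: [0.6, 0.2, -0.6]
finger_gap: 0.091
gripper_force: 0.0
```

Call:
arm_command --translation '[[0.3, -0.5, 0], [0.6, -1, 0]]' --rot '[[0, 0, 0], [0, 0, 0]]' --claw '[1, 1]'

```text
clock: 1.45
tcp_pos: [0.4754, 0.046, 0.2924]
orientation: [[-0.953, 0.304, 0.0], [0.304, 0.953, 0.0], [-0.0, 0.001, -1.0]]
force: [1.4, 0.5, -0.4]
finger_gap: 0.091
gripper_force: 0.0
```

Call:
arm_command --translation '[[0.05, -0.5, 0], [0.1, -1, 0]]' --rot '[[0, 0, 0], [0, 0, 0]]' --claw '[1, 1]'

```text
clock: 1.7
tcp_pos: [0.4849, -0.054, 0.2921]
orientation: [[-0.953, 0.304, -0.0], [0.304, 0.953, 0.0], [0.0, 0.0, -1.0]]
force: [0.1, -0.1, -0.5]
finger_gap: 0.0909
gripper_force: 0.0
```

Call:
arm_command --translation '[[0.05, -0.5, 0], [0.1, -1, 0]]' --rot '[[0, 0, 0], [0, 0, 0]]' --claw '[1, 1]'

```text
clock: 1.95
tcp_pos: [0.4946, -0.1538, 0.2922]
orientation: [[-0.953, 0.304, 0.0], [0.304, 0.953, 0.0], [0.0, 0.0, -1.0]]
force: [-0.8, -0.0, 0.7]
finger_gap: 0.0913
gripper_force: 0.0
```

Call:
arm_command --translation '[[0.05, -0.45, 0], [0.1, -0.9, 0]]' --rot '[[0, 0, 0], [0, 0, 0]]' --claw '[1, 1]'

```text
clock: 2.2
tcp_pos: [0.5047, -0.2438, 0.2921]
orientation: [[-0.953, 0.304, 0.0], [0.304, 0.953, 0.0], [0.0, 0.0, -1.0]]
force: [0.9, -0.1, -1.1]
finger_gap: 0.0914
gripper_force: 0.0
```

Call:
arm_command --translation '[[0, -0.45, 0], [0, -0.84, 0], [0, -0.84, 0], [0, -0.84, 0]]' --rot '[[0, 0, 0], [0, 0, 0], [0, 0, 0], [0, 0, 0]]' --claw '[1, 1, 1, 1]'

```text
clock: 2.7
tcp_pos: [0.5046, -0.3256, 0.2919]
orientation: [[-0.953, 0.304, -0.001], [0.304, 0.953, 0.001], [0.001, 0.001, -1.0]]
force: [-0.3, -0.6, -0.3]
finger_gap: 0.0913
gripper_force: 0.0
```

Call:
arm_command --translation '[[0, 0, -0.2], [0, 0, -0.4], [0, 0, -0.6], [0, 0, -0.82], [0, 0, -0.82]]' --rot '[[0, 0, 0], [0, 0, 0], [0, 0, 0], [0, 0, 0], [0, 0, 0]]' --claw '[1, 1, 1, 1, 1]'

```text
clock: 3.32
tcp_pos: [0.5041, -0.3243, 0.2089]
orientation: [[-0.953, 0.302, -0.003], [0.302, 0.953, 0.003], [0.004, 0.002, -1.0]]
force: [0.4, -0.8, -0.7]
finger_gap: 0.0909
gripper_force: 0.0
```

Run:
```python
from m import *
a=cam('top')['image'][140:280,420:620];b=cam('scene')['image'][20:160,120:320]
cv2.imwrite('pics/near.png',cv2.resize(np.hstack([a,b]),None,fx=2,fy=2,interpolation=2)[:,:,::-1])
```

```text
(no output)
```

View pics/near.png

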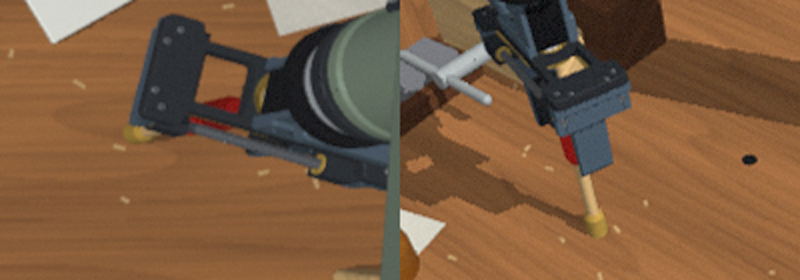

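The red handle stands between the fingers in both halves; the foot is at (133,132) left and (597,225) right. I'll close gently first.

Call:
arm_command --translation '[[0, 0, 0], [0, 0, 0], [0, 0, 0], [0, 0, 0], [0, 0, 0], [0, 0, 0], [0, 0, 0], [0, 0, 0]]' --rot '[[0, 0, 0], [0, 0, 0], [0, 0, 0], [0, 0, 0], [0, 0, 0], [0, 0, 0], [0, 0, 0], [0, 0, 0]]' --claw '[0.8, 0.6, 0.5, 0.4, 0.3, 0.2, 0.2, 0.2]' --force 10

```text
clock: 4.42
tcp_pos: [0.5047, -0.3262, 0.2102]
orientation: [[-0.953, 0.304, -0.0], [0.304, 0.953, -0.0], [0.0, -0.0, -1.0]]
force: [-0.6, -0.2, -0.7]
finger_gap: 0.0255
gripper_force: 10.0
```

Call:
arm_command --translation '[[0, 0, 0], [0, 0, 0], [0, 0, 0], [0, 0, 0]]' --rot '[[0, 0, 0], [0, 0, 0], [0, 0, 0], [0, 0, 0]]' --claw '[0, 0, 0, 0]' --force 45

```text
clock: 4.92
tcp_pos: [0.5047, -0.3262, 0.2102]
orientation: [[-0.953, 0.304, -0.0], [0.304, 0.953, 0.0], [0.0, -0.0, -1.0]]
force: [-1.2, -0.5, -0.4]
finger_gap: 0.0254
gripper_force: 45.0
```

Run:
```python
from m import *
for n,(x0,y0,x1,y1) in(('top',(440,180,520,230)),('scene',(190,90,250,150))):
    c=cam(n);h=hsv(c)[y0:y1,x0:x1]
    m=(h[...,0]>18)&(h[...,0]<30)&(h[...,1]>150)&(h[...,2]>90)
    for k in comps(m,2): print(n,k[1]+[x0,y0],k[2][4],ray(c,*(k[1]+[x0,y0]),.015))
print(robot.sense()['tcp_pos'],robot.sense()['force'])
```

```text
top [486.63291139 206.58227848] 79 [ 0.50078059 -0.31990051  0.015     ]
top [518.5 207. ] 2 [ 0.49891337 -0.38270167  0.015     ]
scene [218.12380952 132.2       ] 105 [ 0.50763406 -0.32193196  0.015     ]
[ 0.50472959 -0.32623158  0.21023975] [ 0.36430165 -0.84935704 -0.40659346]
```

Call:
arm_command --translation '[[0, 0, 0.2], [0, 0, 0.5], [0, 0, 0.9], [0, 0, 0.9]]' --rot '[[0, 0, 0], [0, 0, 0], [0, 0, 0], [0, 0, 0]]' --claw '[0, 0, 0, 0]'

```text
clock: 5.52
tcp_pos: [0.5058, -0.3267, 0.3032]
orientation: [[-0.953, 0.304, 0.006], [0.304, 0.953, -0.003], [-0.006, -0.001, -1.0]]
force: [-0.3, -0.8, -2.3]
finger_gap: 0.0252
gripper_force: 45.0
```

Call:
arm_command --translation '[[0.04, 0.25, 0], [0.08, 0.6, 0], [0.12, 0.95, 0]]' --rot '[[0, 0, 0], [0, 0, 0], [0, 0, 0]]' --claw '[0, 0, 0]'

```text
clock: 5.9
tcp_pos: [0.516, -0.2298, 0.298]
orientation: [[-0.952, 0.305, -0.003], [0.305, 0.952, 0.002], [0.004, 0.001, -1.0]]
force: [0.6, 0.3, -2.6]
finger_gap: 0.0253
gripper_force: 45.0
```

Call:
arm_command --translation '[[0.04, 0.35, 0], [0.08, 0.7, 0], [0.12, 0.95, 0]]' --rot '[[0, 0, 0], [0, 0, 0], [0, 0, 0]]' --claw '[0, 0, 0]'

```text
clock: 6.28
tcp_pos: [0.5279, -0.1343, 0.2982]
orientation: [[-0.953, 0.303, -0.004], [0.303, 0.953, 0.002], [0.004, 0.001, -1.0]]
force: [0.2, 0.2, -2.0]
finger_gap: 0.0254
gripper_force: 45.0
```

Call:
arm_command --translation '[[0.04, 0.35, 0], [0.08, 0.7, 0], [0.12, 0.95, 0]]' --rot '[[0, 0, 0], [0, 0, 0], [0, 0, 0]]' --claw '[0, 0, 0]'

```text
clock: 6.65
tcp_pos: [0.5399, -0.0395, 0.2982]
orientation: [[-0.953, 0.303, -0.004], [0.303, 0.953, 0.001], [0.004, -0.0, -1.0]]
force: [0.6, 0.3, -2.9]
finger_gap: 0.0251
gripper_force: 45.0
```

Call:
arm_command --translation '[[0.04, 0.35, 0], [0.08, 0.6, 0], [0.13, 0.85, 0], [0.13, 0.85, 0], [0.13, 0.85, 0]]' --rot '[[0, 0, 0], [0, 0, 0], [0, 0, 0], [0, 0, 0], [0, 0, 0]]' --claw '[0, 0, 0, 0, 0]'

```text
clock: 7.28
tcp_pos: [0.5531, 0.0434, 0.299]
orientation: [[-0.953, 0.304, -0.003], [0.304, 0.953, -0.001], [0.002, -0.001, -1.0]]
force: [0.1, 0.3, -2.4]
finger_gap: 0.025
gripper_force: 45.0
```

Run:
```python
from m import *
ca,cb=cam('top'),cam('scene');t=np.array(robot.sense()['tcp_pos'])
a=ca['image'][110:260,220:390].copy();b=cb['image'][130:280,260:430].copy()
print(t,proj(ca,[t-[0,0,.21],t-[0,0,.2]])-[220,110],proj(cb,[t-[0,0,.21],t-[0,0,.2]])-[260,130])
cv2.imwrite('pics/over.png',cv2.resize(np.hstack([a,b]),None,fx=2.3,fy=2.3,interpolation=2)[:,:,::-1])
```

```text
[0.55335626 0.04304339 0.29963201] [[82.07872454 67.82988444]
 [81.60324217 66.92631983]] [[77.52745935 71.65386155]
 [77.71509551 68.43333841]]
```

View pics/over.png

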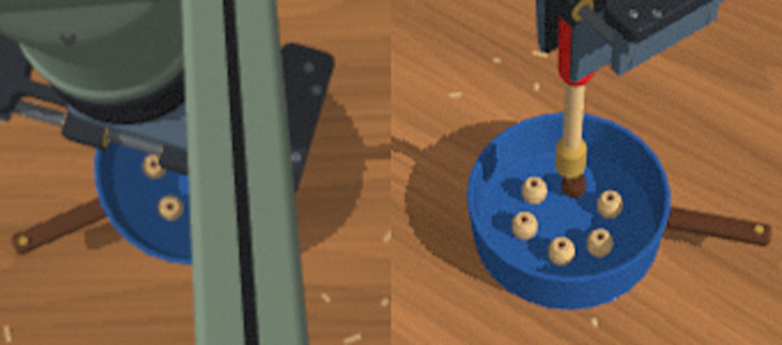

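The scene half shows the foot at (571,160), hanging straight, with six beads around the middle, the dark one at (575,186) and a gap facing the handle at (720,227). I'll check the pot centre from the bead ring.

Run:
```python
from m import *
ca,cb=cam('top'),cam('scene')
B=np.array([(575,186),(534,190),(525,225),(561,250),(600,242),(610,203)])
B=(B-[391,0])/2.3+[260,130]
P=np.array([ray(cb,*p,.018)[:2] for p in B]);c=P.mean(0);print(c,[(round(np.hypot(*d)*1e3),round(np.degrees(np.arctan2(d[1],d[0])))) for d in P-c])
h=hsv(cb); b=comps((h[...,0]>95)&(h[...,0]<125)&(h[...,1]>120)&(h[...,2]>40),1)[0]
x,y,w,hh=b[2][:4];print(x,x+w,y,y+hh)
im=cv2.imread('pics/top0.png')
Q=np.array([(297,170),(316,170),(287,182),(323,187),(293,200),(312,199)]);P=np.array([ray(ca,*p,.022)[:2] for p in Q]);c=P.mean(0);print(c,[(round(np.hypot(*d)*1e3),round(np.degrees(np.arctan2(d[1],d[0])))) for d in P-c])
# predicted rim extremes for centre guess
th=np.linspace(0,6.28,200)
for g in((.552,.0435),(.556,.044),(.554,.047)):
    q=proj(cb,np.c_[g[0]+.084*np.cos(th),g[1]+.084*np.sin(th),0*th+.055]);print(g,q.min(0),q.max(0))
```

```text
[0.55449227 0.0448484 ] [(31, -157), (39, -97), (37, -39), (34, 26), (37, 81), (39, 145)]
293 381 179 264
[0.55068207 0.04367748] [(34, 27), (38, -38), (36, 80), (37, -98), (39, 142), (33, -154)]
(0.552, 0.0435) [293.07047367 177.28980289] [382.13668955 251.19219315]
(0.556, 0.044) [291.96755881 178.66438961] [381.26322668 252.95655703]
(0.554, 0.047) [293.87682454 178.71994338] [383.19259544 253.02947555]
```

Call:
arm_command --translation '[[0, 0, -0.15], [0, 0, -0.3], [0, 0, -0.45], [0, 0, -0.6], [0, 0, -0.7], [0, 0, -0.77], [0, 0, -0.81], [0, 0, -0.81]]' --rot '[[0, 0, 0], [0, 0, 0], [0, 0, 0], [0, 0, 0], [0, 0, 0], [0, 0, 0], [0, 0, 0], [0, 0, 0]]' --claw '[0, 0, 0, 0, 0, 0, 0, 0]'

```text
clock: 8.48
tcp_pos: [0.5538, 0.0438, 0.2193]
orientation: [[-0.953, 0.304, 0.0], [0.304, 0.953, 0.0], [-0.0, 0.0, -1.0]]
force: [0.1, -0.2, -2.5]
finger_gap: 0.025
gripper_force: 45.0
```

Call:
arm_command --translation '[[-0.03, 0.06, 0], [-0.05, 0.12, 0], [-0.07, 0.18, 0], [-0.1, 0.24, 0], [-0.12, 0.29, 0], [-0.15, 0.35, 0], [-0.15, 0.35, 0], [-0.15, 0.35, 0]]' --rot '[[0, 0, 0], [0, 0, 0], [0, 0, 0], [0, 0, 0], [0, 0, 0], [0, 0, 0], [0, 0, 0], [0, 0, 0]]' --claw '[0, 0, 0, 0, 0, 0, 0, 0]'

```text
clock: 9.48
tcp_pos: [0.5388, 0.0788, 0.2193]
orientation: [[-0.953, 0.304, 0.0], [0.304, 0.953, -0.0], [-0.0, 0.0, -1.0]]
force: [0.7, 1.1, -2.6]
finger_gap: 0.025
gripper_force: 45.0
```

Run:
```python
from m import *
p=lambda d:.38*np.array([np.cos(np.radians(113+d)),np.sin(np.radians(113+d))])
for k in range(3): print([[round(float(x),2) for x in p(k*124+d)-p(k*124)]+[0] for d in np.linspace(0,124,19)[1:]])
b=cam('scene');cv2.imwrite('pics/in.png',cv2.resize(b['image'][130:280,260:430],None,fx=2.5,fy=2.5)[:,:,::-1])
```

```text
[[-0.04, -0.02, 0], [-0.08, -0.05, 0], [-0.11, -0.07, 0], [-0.14, -0.11, 0], [-0.17, -0.15, 0], [-0.19, -0.19, 0], [-0.21, -0.23, 0], [-0.22, -0.27, 0], [-0.23, -0.32, 0], [-0.23, -0.36, 0], [-0.23, -0.41, 0], [-0.22, -0.45, 0], [-0.2, -0.5, 0], [-0.18, -0.54, 0], [-0.16, -0.57, 0], [-0.13, -0.61, 0], [-0.1, -0.64, 0], [-0.06, -0.67, 0]]
[[0.04, -0.02, 0], [0.08, -0.04, 0], [0.13, -0.05, 0], [0.17, -0.06, 0], [0.22, -0.06, 0], [0.26, -0.06, 0], [0.31, -0.05, 0], [0.35, -0.03, 0], [0.39, -0.01, 0], [0.43, 0.01, 0], [0.47, 0.04, 0], [0.5, 0.07, 0], [0.52, 0.11, 0], [0.55, 0.15, 0], [0.56, 0.19, 0], [0.58, 0.23, 0], [0.58, 0.28, 0], [0.59, 0.33, 0]]
[[-0.0, 0.05, 0], [-0.01, 0.09, 0], [-0.03, 0.13, 0], [-0.05, 0.18, 0], [-0.07, 0.21, 0], [-0.1, 0.25, 0], [-0.13, 0.28, 0], [-0.17, 0.31, 0], [-0.21, 0.33, 0], [-0.25, 0.35, 0], [-0.29, 0.36, 0], [-0.34, 0.37, 0], [-0.38, 0.37, 0], [-0.43, 0.37, 0], [-0.47, 0.36, 0], [-0.52, 0.35, 0], [-0.56, 0.33, 0], [-0.6, 0.3, 0]]
```

View pics/in.png

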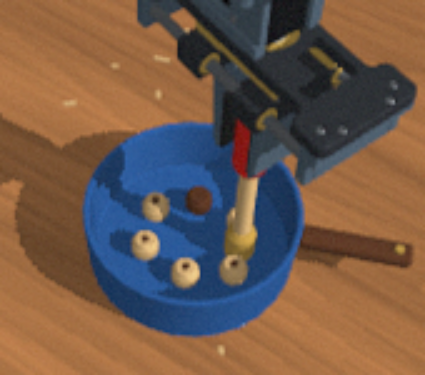

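The foot at (240,243) is down between the beads on the handle side, with the dark bead at (199,200). Next is the sweep.

Call:
arm_command --translation '[[-0.04, -0.02, 0], [-0.08, -0.05, 0], [-0.11, -0.07, 0], [-0.14, -0.11, 0], [-0.17, -0.15, 0], [-0.19, -0.19, 0], [-0.21, -0.23, 0], [-0.22, -0.27, 0], [-0.23, -0.32, 0], [-0.23, -0.36, 0], [-0.23, -0.41, 0], [-0.22, -0.45, 0], [-0.2, -0.5, 0], [-0.18, -0.54, 0], [-0.16, -0.57, 0], [-0.13, -0.61, 0], [-0.1, -0.64, 0], [-0.06, -0.67, 0]]' --rot '[[0, 0, 0], [0, 0, 0], [0, 0, 0], [0, 0, 0], [0, 0, 0], [0, 0, 0], [0, 0, 0], [0, 0, 0], [0, 0, 0], [0, 0, 0], [0, 0, 0], [0, 0, 0], [0, 0, 0], [0, 0, 0], [0, 0, 0], [0, 0, 0], [0, 0, 0], [0, 0, 0]]' --claw '[0, 0, 0, 0, 0, 0, 0, 0, 0, 0, 0, 0, 0, 0, 0, 0, 0, 0]'

```text
clock: 11.78
tcp_pos: [0.533, 0.0116, 0.2193]
orientation: [[-0.953, 0.304, 0.0], [0.304, 0.953, 0.0], [-0.0, 0.0, -1.0]]
force: [0.1, -0.4, -3.0]
finger_gap: 0.0251
gripper_force: 45.0
```

Run:
```python
from m import *
s=robot.sense();print(s['tcp_pos'],s['force'])
b=cam('scene');cv2.imwrite('pics/mid.png',cv2.resize(b['image'][130:280,260:430],None,fx=2.5,fy=2.5)[:,:,::-1])
```

```text
[0.53299183 0.01161431 0.21927456] [ 0.08856464 -0.36974159 -2.97939047]
```

View pics/mid.png

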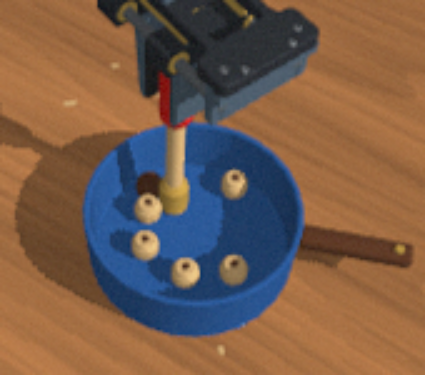

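The foot at (175,195) has pushed the dark bead ahead to (150,184), towards the wall. All the beads are still in the pot and forces are tiny, so I'm continuing.

Call:
arm_command --translation '[[0.04, -0.02, 0], [0.08, -0.04, 0], [0.13, -0.05, 0], [0.17, -0.06, 0], [0.22, -0.06, 0], [0.26, -0.06, 0], [0.31, -0.05, 0], [0.35, -0.03, 0], [0.39, -0.01, 0], [0.43, 0.01, 0], [0.47, 0.04, 0], [0.5, 0.07, 0], [0.52, 0.11, 0], [0.55, 0.15, 0], [0.56, 0.19, 0], [0.58, 0.23, 0], [0.58, 0.28, 0], [0.59, 0.33, 0]]' --rot '[[0, 0, 0], [0, 0, 0], [0, 0, 0], [0, 0, 0], [0, 0, 0], [0, 0, 0], [0, 0, 0], [0, 0, 0], [0, 0, 0], [0, 0, 0], [0, 0, 0], [0, 0, 0], [0, 0, 0], [0, 0, 0], [0, 0, 0], [0, 0, 0], [0, 0, 0], [0, 0, 0]]' --claw '[0, 0, 0, 0, 0, 0, 0, 0, 0, 0, 0, 0, 0, 0, 0, 0, 0, 0]'

```text
clock: 14.08
tcp_pos: [0.5917, 0.0451, 0.2193]
orientation: [[-0.953, 0.304, -0.0], [0.304, 0.953, 0.0], [0.0, 0.0, -1.0]]
force: [0.2, 0.7, -2.7]
finger_gap: 0.0248
gripper_force: 45.0
```

Call:
arm_command --translation '[[0, 0.05, 0], [-0.01, 0.09, 0], [-0.03, 0.13, 0], [-0.05, 0.18, 0], [-0.07, 0.21, 0], [-0.1, 0.25, 0], [-0.13, 0.28, 0], [-0.17, 0.31, 0], [-0.21, 0.33, 0], [-0.25, 0.35, 0], [-0.29, 0.36, 0], [-0.34, 0.37, 0], [-0.38, 0.37, 0], [-0.43, 0.37, 0], [-0.47, 0.36, 0], [-0.52, 0.35, 0], [-0.56, 0.33, 0], [-0.6, 0.3, 0], [-0.6, 0.3, 0], [-0.6, 0.3, 0]]' --rot '[[0, 0, 0], [0, 0, 0], [0, 0, 0], [0, 0, 0], [0, 0, 0], [0, 0, 0], [0, 0, 0], [0, 0, 0], [0, 0, 0], [0, 0, 0], [0, 0, 0], [0, 0, 0], [0, 0, 0], [0, 0, 0], [0, 0, 0], [0, 0, 0], [0, 0, 0], [0, 0, 0], [0, 0, 0], [0, 0, 0]]' --claw '[0, 0, 0, 0, 0, 0, 0, 0, 0, 0, 0, 0, 0, 0, 0, 0, 0, 0, 0, 0]'

```text
clock: 16.58
tcp_pos: [0.5319, 0.0748, 0.2193]
orientation: [[-0.953, 0.304, 0.0], [0.304, 0.953, 0.0], [-0.0, 0.0, -1.0]]
force: [-0.4, -0.4, -1.9]
finger_gap: 0.0253
gripper_force: 45.0
```

Run:
```python
from m import *
s=robot.sense();print(s['tcp_pos'],s['force'])
b=cam('scene');cv2.imwrite('pics/end.png',cv2.resize(b['image'][130:280,260:430],None,fx=2.5,fy=2.5)[:,:,::-1])
```

```text
[0.53190408 0.07477405 0.21933309] [-0.41252466 -0.35761601 -1.93798282]
```

View pics/end.png

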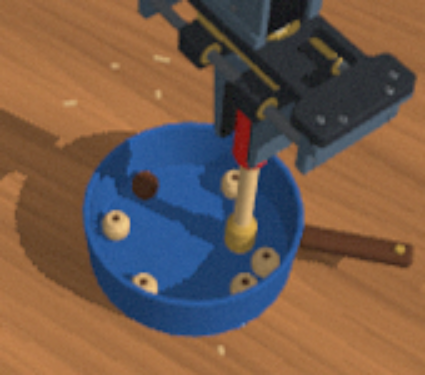

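The sweep closed at the handle side with the foot at (240,235). The dark bead is now at (145,185), well away from its start, and all six beads are still in the pot.

Call:
arm_command --translation '[[0, 0, 0.2], [0, 0, 0.45], [0, 0, 0.7], [0, 0, 0.85], [0, 0, 0.85]]' --rot '[[0, 0, 0], [0, 0, 0], [0, 0, 0], [0, 0, 0], [0, 0, 0]]' --claw '[0, 0, 0, 0, 0]'

```text
clock: 17.25
tcp_pos: [0.5322, 0.0749, 0.3051]
orientation: [[-0.953, 0.304, 0.002], [0.304, 0.953, 0.0], [-0.002, 0.001, -1.0]]
force: [-1.1, -0.0, -3.8]
finger_gap: 0.0253
gripper_force: 45.0
```

Call:
arm_command --translation '[[-0.01, 0.2, 0], [-0.02, 0.5, 0], [-0.03, 0.82, 0]]' --rot '[[0, 0, 0], [0, 0, 0], [0, 0, 0]]' --claw '[0, 0, 0]'

```text
clock: 17.62
tcp_pos: [0.5281, 0.1585, 0.3029]
orientation: [[-0.953, 0.304, -0.002], [0.304, 0.953, 0.0], [0.002, -0.001, -1.0]]
force: [-0.2, 0.6, -1.6]
finger_gap: 0.0252
gripper_force: 45.0
```

Call:
arm_command --translation '[[-0.01, 0.3, 0], [-0.02, 0.6, 0], [-0.03, 0.82, 0]]' --rot '[[0, 0, 0], [0, 0, 0], [0, 0, 0]]' --claw '[0, 0, 0]'

```text
clock: 18.0
tcp_pos: [0.525, 0.2409, 0.303]
orientation: [[-0.953, 0.303, -0.002], [0.303, 0.953, -0.0], [0.002, -0.001, -1.0]]
force: [-0.1, 0.5, -2.2]
finger_gap: 0.0252
gripper_force: 45.0
```

Call:
arm_command --translation '[[-0.01, 0.3, 0], [-0.02, 0.6, 0], [-0.04, 0.82, 0], [-0.04, 0.82, 0], [-0.04, 0.82, 0]]' --rot '[[0, 0, 0], [0, 0, 0], [0, 0, 0], [0, 0, 0], [0, 0, 0]]' --claw '[0, 0, 0, 0, 0]'

```text
clock: 18.62
tcp_pos: [0.5216, 0.3202, 0.304]
orientation: [[-0.953, 0.304, -0.001], [0.304, 0.953, -0.001], [0.0, -0.001, -1.0]]
force: [-0.1, -1.0, -2.2]
finger_gap: 0.0248
gripper_force: 45.0
```

Call:
arm_command --translation '[[0, 0, -0.2], [0, 0, -0.4], [0, 0, -0.6], [0, 0, -0.72], [0, 0, -0.78], [0, 0, -0.8], [0, 0, -0.8]]' --rot '[[0, 0, 0], [0, 0, 0], [0, 0, 0], [0, 0, 0], [0, 0, 0], [0, 0, 0], [0, 0, 0]]' --claw '[0, 0, 0, 0, 0, 0, 0]'

```text
clock: 19.5
tcp_pos: [0.522, 0.3209, 0.2248]
orientation: [[-0.953, 0.304, 0.001], [0.304, 0.953, 0.001], [-0.001, 0.001, -1.0]]
force: [0.1, 0.3, -2.7]
finger_gap: 0.0251
gripper_force: 45.0
```

Run:
```python
from m import *
s=robot.sense();print(s['tcp_pos'],s['force'])
b=cam('scene');cv2.imwrite('pics/cork.png',cv2.resize(b['image'][180:340,400:560],None,fx=3,fy=3,interpolation=2)[:,:,::-1])
```

```text
[0.52200497 0.32089138 0.22480294] [ 0.13327655  0.25092047 -2.73991461]
```

View pics/cork.png

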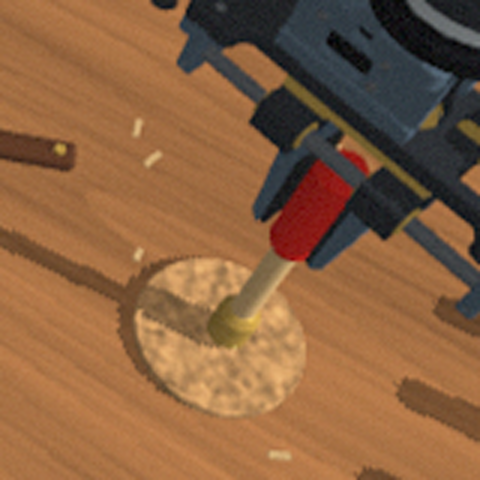

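The foot at (232,325) hangs just above the middle of the cork, centred at about (220,335). I'll lower it slowly.

Call:
arm_command --translation '[[0, 0, -0.02], [0, 0, -0.03], [0, 0, -0.04], [0, 0, -0.05], [0, 0, -0.055], [0, 0, -0.055], [0, 0, -0.055]]' --rot '[[0, 0, 0], [0, 0, 0], [0, 0, 0], [0, 0, 0], [0, 0, 0], [0, 0, 0], [0, 0, 0]]' --claw '[0, 0, 0, 0, 0, 0, 0]'

```text
clock: 20.42
tcp_pos: [0.5218, 0.3208, 0.2188]
orientation: [[-0.953, 0.304, 0.0], [0.304, 0.953, 0.0], [-0.0, 0.0, -1.0]]
force: [-0.2, -0.8, -2.2]
finger_gap: 0.0255
gripper_force: 45.0
```

Call:
arm_command --translation '[[0, 0, -0.005], [0, 0, -0.01], [0, 0, -0.01], [0, 0, -0.01]]' --rot '[[0, 0, 0], [0, 0, 0], [0, 0, 0], [0, 0, 0]]' --claw '[0, 0, 0, 0]'

```text
clock: 20.92
tcp_pos: [0.5218, 0.3209, 0.2182]
orientation: [[-0.953, 0.304, 0.001], [0.304, 0.953, 0.0], [-0.0, 0.0, -1.0]]
force: [0.3, -0.1, 1.9]
finger_gap: 0.0253
gripper_force: 45.0
```

Call:
arm_command --translation '[[0, 0, 0], [0, 0, 0], [0, 0, 0]]' --rot '[[0, 0, 0], [0, 0, 0], [0, 0, 0]]' --claw '[0, 0, 0]' --force 4

```text
clock: 21.3
tcp_pos: [0.5219, 0.3209, 0.2182]
orientation: [[-0.953, 0.304, 0.001], [0.304, 0.953, 0.0], [-0.001, 0.001, -1.0]]
force: [-0.6, 0.1, 3.4]
finger_gap: 0.0259
gripper_force: 4.0
```

Call:
arm_command --translation '[[0, 0, 0], [0, 0, 0], [0, 0, 0], [0, 0, 0], [0, 0, 0], [0, 0, 0], [0, 0, 0], [0, 0, 0], [0, 0, 0], [0, 0, 0], [0, 0, 0], [0, 0, 0]]' --rot '[[0, 0, 0], [0, 0, 0], [0, 0, 0], [0, 0, 0], [0, 0, 0], [0, 0, 0], [0, 0, 0], [0, 0, 0], [0, 0, 0], [0, 0, 0], [0, 0, 0], [0, 0, 0]]' --claw '[0.29, 0.31, 0.34, 0.38, 0.45, 0.55, 0.65, 0.75, 0.85, 0.95, 1, 1]'

```text
clock: 22.8
tcp_pos: [0.5218, 0.3208, 0.2178]
orientation: [[-0.953, 0.304, 0.0], [0.304, 0.953, 0.0], [-0.0, 0.0, -1.0]]
force: [0.2, 0.3, -0.1]
finger_gap: 0.0908
gripper_force: 0.0
```

Call:
arm_command --translation '[[0, 0, 0.15], [0, 0, 0.35], [0, 0, 0.6], [0, 0, 0.85], [0, 0, 1], [0, 0, 1], [0, 0, 1]]' --rot '[[0, 0, 0], [0, 0, 0], [0, 0, 0], [0, 0, 0], [0, 0, 0], [0, 0, 0], [0, 0, 0]]' --claw '[1, 1, 1, 1, 1, 1, 1]'

```text
clock: 23.68
tcp_pos: [0.5214, 0.3206, 0.3169]
orientation: [[-0.953, 0.304, -0.001], [0.304, 0.953, -0.001], [0.001, -0.001, -1.0]]
force: [-0.5, 0.2, 0.2]
finger_gap: 0.0914
gripper_force: 0.0
```

Run:
```python
from m import *
cam('scene','final.png')
```

```text
(no output)
```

View pics/final.png

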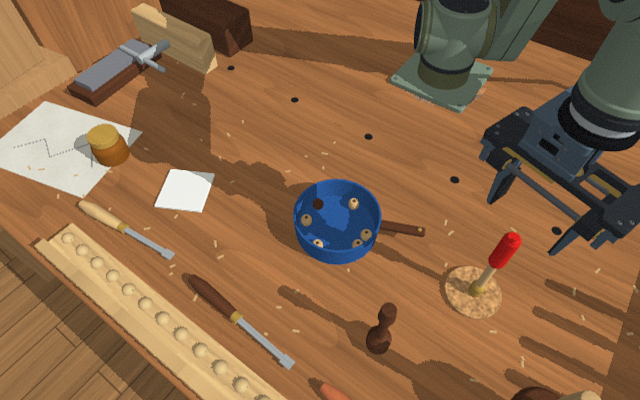

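The stirrer stands upright on the cork, its foot at (477,290), and the gripper is clear of it. The dark bead at (318,203) is still in the pot with the other five.

```bash
python3 -c "
from rig import robot
print(robot.sign_off())"
```

```text
the job is handed in; nothing more can be done
None
```

I swept the stirrer once round the pot anticlockwise, pushing the dark bead clear of where it lay and still in the pot, then stood it upright near the middle of the cork, let go, and handed the job in at about 24 s; no verdict came back.

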